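# Hold the strength tester's handle at its test mark

## Task

The pull-strength tester on the clinic table is due for its check: see which colour of range plug sits in the blue-framed well, then pull the spring-return handle out until the orange pointer stands level with the rider of that same colour, without pulling clearly past it. Keep it steady there for a couple of seconds and finish while still holding it at the mark; do not let go. Leave the plugs and everything else on the table where they are.

Things in the scene. Friction and masses are not known exactly. Their poses are not given: they have to be found in the camera images.
- tester: pull-strength tester screwed to the table. Origin on the table below the middle of the handle bar at rest; x from the handle to the housing (the handle is pulled out along -x), y towards the scale rail. White housing 160 x 240 mm, front at x = +75, top at z = 90 mm; base plate 10 mm thick. Scale rail along x at y = 86 to 120 mm, top at z = 56 mm. Grey plug panel at y = -72 to -132 mm, top at z = 40 mm
- pull: spring-return handle: black bar 24 (along x) x 118 (y) x 26 mm high, on two 12 mm rods at y = +-55 mm; 98 mm of bar is free between them. Origin at the middle of the bar, 75 mm above the table; axes as the tester's. At rest 63 mm are free to the housing. Slides along -x up to 120 mm against about 3 N plus 100 N per metre (12.5 N at 95 mm); springs fully home if let go
- pointer (a point): tip of the orange pointer (6 mm wide) fixed to the handle's rail-side (+y) end, 97 mm along +y from the bar's middle and at its height; it travels with the handle over the scale rail. Axes as the tester's
- well (a point): the plug well in use, a square pocket with a thick blue frame (49 mm over all) on the plug panel beside the handle (on the side away from the scale), the one farthest from the housing; the point is the middle of its floor, 40 mm above the table. Two other pockets with thin white rims, nearer to the housing, only store the spare plugs
- mark_red (a point): red rider, a block 10 mm (along x) x 20 x 28 mm high fixed on the outer half of the scale rail; the point is the middle of its thickness, at the face nearest the pointer, at pointer height. The pointer is at the mark when both have the same x along the tester, 5 mm apart sideways. Riders stand 25 to 95 mm along -x from the pointer's rest, colours in any order
- mark_yellow (a point): yellow rider, a block 10 mm (along x) x 20 x 28 mm high fixed on the outer half of the scale rail; the point is the middle of its thickness, at the face nearest the pointer, at pointer height. The pointer is at the mark when both have the same x along the tester, 5 mm apart sideways. Riders stand 25 to 95 mm along -x from the pointer's rest, colours in any order
- mark_green (a point): green rider, a block 10 mm (along x) x 20 x 28 mm high fixed on the outer half of the scale rail; the point is the middle of its thickness, at the face nearest the pointer, at pointer height. The pointer is at the mark when both have the same x along the tester, 5 mm apart sideways. Riders stand 25 to 95 mm along -x from the pointer's rest, colours in any order
- plug_red_center (a point): centre of the red range plug, a loose round plug 30 mm in diameter, 26 mm high (13 mm to its underside), standing in one of the three pockets of the plug panel
- plug_yellow_center (a point): centre of the yellow range plug, a loose round plug 30 mm in diameter, 26 mm high (13 mm to its underside), standing in one of the three pockets of the plug panel
- plug_green_center (a point): centre of the green range plug, a loose round plug 30 mm in diameter, 26 mm high (13 mm to its underside), standing in one of the three pockets of the plug panel
- helmet: yellow safety helmet standing on the table, 224 mm across, 145 mm high; a loose bystander, origin at the centre of its underside
- sanitiser: white bottle, 60 mm diameter, 160 mm high; a loose bystander, origin at the centre of its underside
- mug: blue mug, 76 mm diameter, 90 mm high; a loose bystander, origin at the centre of its underside
- glovebox: blue carton of gloves, 180 x 110 x 70 mm; a loose bystander, origin at the centre of its underside
- clamp_a: black limb-clamp electrode, 100 x 26 x 40 mm; a loose bystander, origin at the centre of its underside
- clamp_b: grey limb-clamp electrode, 100 x 26 x 40 mm; a loose bystander, origin at the centre of its underside

How it is judged:
On the way:
1. the fingers hold the handle steady with the pointer at the rider of the fitted plug's colour (((horizontal distance between plug_red_center and well below 0.02 m and x of pointer in the frame of mark_red between -0.005 and 0.005 m) or (horizontal distance between plug_yellow_center and well below 0.02 m and x of pointer in the frame of mark_yellow between -0.005 and 0.005 m) or (horizontal distance between plug_green_center and well below 0.02 m and x of pointer in the frame of mark_green between -0.005 and 0.005 m)) and contact force between the fingers and pull above 2 N and linear speed of pull below 0.01 m/s), for 1.5 s.
At the end, for the whole second after the job is handed in: The pointer is within 5 mm (along the pull) of the rider whose colour is that of the plug in the blue-framed well, the handle is still (below 10 mm/s), and the fingers are holding it there against its spring with more than 2 N (all of step 1); the arm keeps its last pose, push and grip.
It fails at once if the pointer is pulled more than 12 mm past the rider of the fitted plug's colour ((horizontal distance between plug_red_center and well below 0.02 m and x of pointer in the frame of mark_red below -0.012 m) or (horizontal distance between plug_yellow_center and well below 0.02 m and x of pointer in the frame of mark_yellow below -0.012 m) or (horizontal distance between plug_green_center and well below 0.02 m and x of pointer in the frame of mark_green below -0.012 m)).
It fails at once if a range plug is moved by more than 15 mm (distance of any of plug_red_center, plug_yellow_center, plug_green_center from where it was at the start of the episode above 0.015 m).
It fails at once if another thing on the table is moved by more than 25 mm (distance of any of helmet, sanitiser, mug, glovebox, clamp_a, clamp_b from where it was at the start of the episode above 0.025 m).
It also fails if it takes over 40 s, if anything falls off the work surface, if the arm or the gripper's body presses on something with over 40 N, if the wrist force passes 120 N, or if a joint passes its speed limit or range.

## Robot

A 7-joint arm with a two-finger parallel gripper is mounted at the origin on the work surface. World frame = base frame: x ahead of the robot, y to its left, z up, the work surface at z = 0. Lengths are in m, angles in rad, forces in N, time in s.
With the tool pointing down it reaches from about 0.425 to 0.925 m from the base axis. Payload 6.8 kg.
Tool frame: the origin (TCP) lies between the finger pads; the fingertips stand 22 mm ahead of it and the grasp point (between the pads) lies 3 mm ahead of it; z points along the fingers, y is the direction in which the jaws open and shut (so a half turn about z gives the same grasp; the last joint's range is limited). The gripper opens to 85 mm and grips with 20 to 120 N. Pads are 22 mm wide; open, the fingers measure 114 mm over their backs; the gripper's body (76 mm by 85 mm) begins 54 mm behind the grasp point. The pads swing forward as they close: fully open they stand 13 mm farther back than shut.
Start: joints at [-0.108, 0.477, 0.022, 1.555, -0.011, 1.109, -0.083], TCP at [0.675, 0, 0.224] pointing down, gripper open.
Joint ranges: [-2.96, 2.96], [-0.34, 2.1], [-1.41, 1.46], [0.24, 2.44], [-1.37, 4.51], [0.17, 1.92], [-2.96, 2.96]. Speed limits (rad/s): [2.39, 2.39, 3.14, 3.14, 3.14, 3.14, 3.14].

## Interface

Orientations are given as a unit quaternion [w, x, y, z].
In Python, from station import bot gives the robot as it stands. The module is installed in compiled form; this text tells all that it offers.
- The arm moves only by the tool drive_tool, never from a script. Its argument "series" is one flat list of numbers, 7 for each row, row after row: the opening, from -1 (shut) to 1 (fully open), then the shift along the tool's x, y, z in mm, then the turn, a rotation vector about the tool's x, y, z in rad. In form: [jaw, x, y, z, wx, wy, wz, jaw, x, y, z, wx, wy, wz, ...]. A call has 1 to 12 rows; each row shifts and turns the commanded pose from where the row before left it, along the tool's axes as they then stand; what a row does not reach is not made up. A row lasts 1/8 s, in which the tool goes at most 62.5 mm and 10.7 degrees, less where a joint would pass 70% of its speed; a pose out of reach is approached as far as the arm can. A call with a gripper value outside its range is refused whole. The fingers move at their own pace and stop on an object; "force" is the grip in N (left out, the last holds). Time passes only in rows, so rows that do not move let the fingers close. It gives the time, the measured TCP pose, the force and the opening at its end, in the units of the state.
- bot.get_obs(): the state, without advancing time (a new reading comes with each control period).
- bot.read_camera(name): name is "scene" or "side" or "wrist"; returns a dict with "pixels" (480x640x3 uint8, blue, green, red), "camera_matrix" (3x3 intrinsics, pixels), "distortion" ([k1, k2, p1, p2, k3] as OpenCV has them; the pictures are not rectified), "rvec" (rotation vector, rad) and "tvec" (3), from world to camera coordinates, as OpenCV has them. Camera axes: x right, y down, z forward; pixel columns grow to the right and rows downward; lengths in m; the calibration is good to about 2 mm. A picture is of the moment at which its call begins. There is no depth.
- bot.hand_in(): hands the job in, once; it reports no verdict.
The state is a dict: "t": time; "q": joint angles; "joint_vel": joint speeds; "joint_torque": joint torques, N m; "eef_pos": TCP position; "tool_rot": TCP orientation; "contact_force": force on the tool from outside, world axes, zero at the start; "torque": the same for the moment, N m; "gripper_width": opening from 0.0 (shut) to 1.0 (fully open).
Only numpy, scipy, OpenCV 4.12 (cv2) and the standard library are available. Lean on these libraries where they do the work, as an engineer would, in place of code of your own. Each camera call takes 0.05 s, during which the arm holds its last target. There are 200 camera calls.

## Working session

There is one attempt and no reset: what is moved stays moved. The work goes in short steps, Python scripts to look and compute and a tool call to move; the robot and the scene stay as the last step left them, time stands still between calls to the robot, and variables do not carry over. Pictures are saved under pics/ and viewed, about 8 in all and at most 12, crops included, and the job is handed in when it is done.

Besides the shell and the picture viewer there is one more tool, called after "Emit:" by a JSON object that holds its "name" and its "arguments", one argument or row to a line. drive_tool: Moves the arm, as the interface text tells. Its arguments: {"type":"object","properties":{"series":{"type":"array"},"force":{"type":"number"}},"required":["series"]}

```bash
mkdir -p pics
cat > h.py <<'E'
import numpy as np,cv2
from station import bot
def snap(n,f):
    c=bot.read_camera(n); cv2.imwrite(f'pics/{f}.png',c['pixels']); np.savez(f'{f}.npz',**{k:np.array(v) for k,v in c.items()}); return c
def ld(f): return dict(np.load(f'{f}.npz'))
def ray(c,uv):
    p=cv2.undistortPoints(np.array([[uv]],float),c['camera_matrix'],c['distortion'])[0,0]
    R=cv2.Rodrigues(c['rvec'])[0]; o=-R.T@c['tvec'].ravel(); return o,R.T@np.array([*p,1])
def atz(c,uv,z):
    o,d=ray(c,uv); return o+d*(z-o[2])/d[2]
def proj(c,P): return cv2.projectPoints(np.array(P,float).reshape(-1,3),c['rvec'],c['tvec'],c['camera_matrix'],c['distortion'])[0][:,0]
E
python3 - <<'E'
from h import *
snap('scene','s1');snap('side','d1')
print(bot.get_obs())
for n in('s1','d1'):
    c=ld(n);o,_=ray(c,(320,240));print(o)
E
```

```text
{'t': 0.1, 'q': array([-0.10810489,  0.47770108,  0.02236423,  1.55634929, -0.01150401,
        1.10930019, -0.08312442]), 'joint_vel': array([-0.00108631, -0.00343003, -0.00123677, -0.0013565 , -0.00094846,
        0.00208418,  0.00382592]), 'joint_torque': array([ 5.69385389e-03, -5.97765398e+01,  1.61440808e+00, -2.81952703e+01,
        1.29656185e-02,  5.02699884e-03, -1.13572563e-05]), 'eef_pos': array([ 6.74455421e-01, -2.08495322e-05,  2.22735728e-01]), 'tool_rot': array([-5.30510033e-04,  7.07113768e-01,  7.07099325e-01, -6.18332814e-04]), 'contact_force': array([0.50172163, 0.22003519, 0.89695994]), 'torque': array([-0.00979058,  0.0167733 , -0.03295506]), 'gripper_width': 1.003937893352299}
[ 1.08024378 -0.44834633  1.01845037]
[0.08748424 0.75242173 1.18895775]
```

View pics/s1.png

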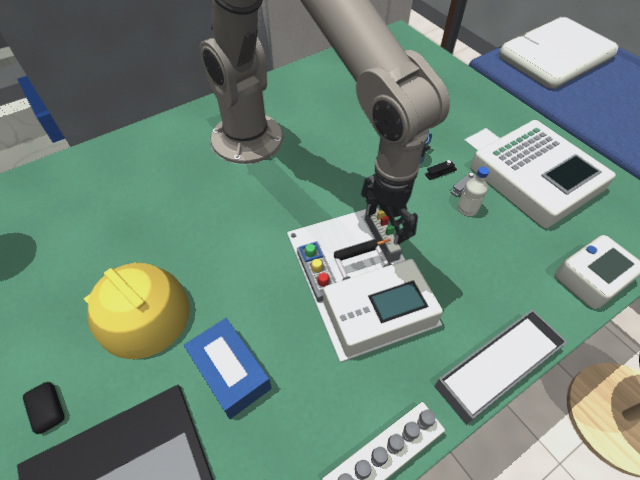

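View pics/d1.png

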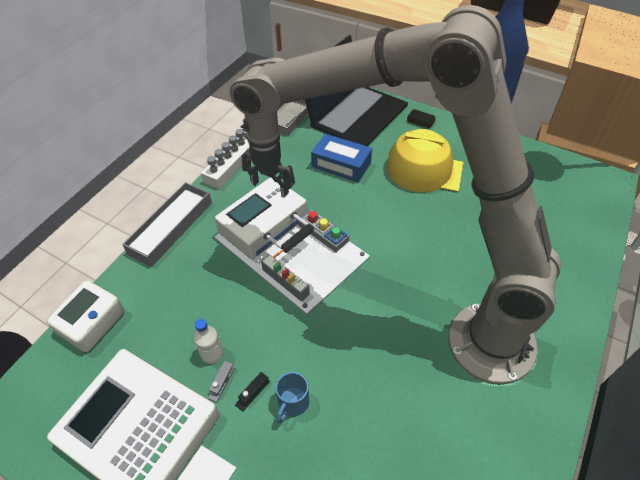

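The green plug sits in the blue well: scene (311,250), side (335,234). I'll enlarge the tester in both views.

Run:
```python
from h import *
a=cv2.imread('pics/d1.png')[170:315,205:380]; b=cv2.imread('pics/s1.png')[195:335,280:455]
cv2.imwrite('pics/d1c.png',cv2.resize(a,None,fx=4.5,fy=4.1,interpolation=2)) if 0 else cv2.imwrite('pics/d1c.png',cv2.resize(a,None,fx=4,fy=4,interpolation=cv2.INTER_CUBIC))
cv2.imwrite('pics/s1c.png',cv2.resize(b,None,fx=4,fy=4,interpolation=cv2.INTER_CUBIC))
```

```text
(no output)
```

View pics/d1c.png

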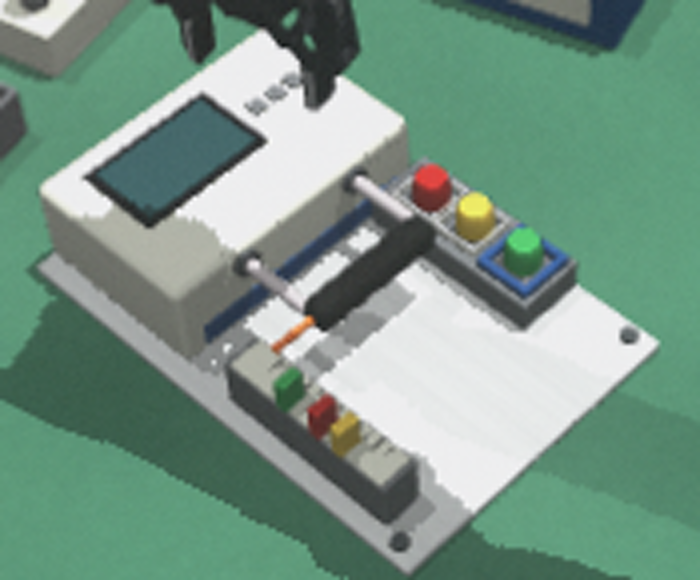

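View pics/s1c.png

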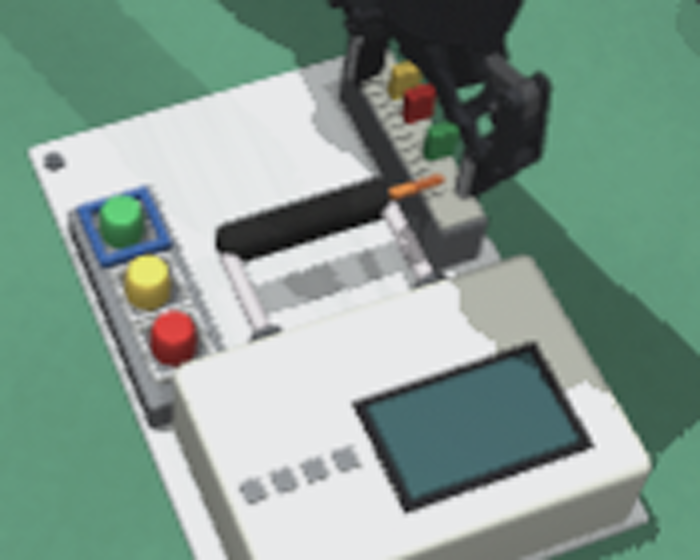

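```bash
cat > fit.py <<'E'
from h import *
from scipy.optimize import least_squares
d,s=ld('d1'),ld('s1')
D=lambda u,v:(u/4+205-.4,v/4+170-.4); S=lambda u,v:(u/4+280-.4,v/4+195-.4)
obs=[(d,D(405,125),(75,-120,90)),(d,D(180,292),(75,120,90)),(d,D(42,190),(235,120,90)),(d,D(262,32),(235,-120,90)),
(d,D(275,348),(0,97,75)),(s,S(441,180),(0,97,75)),(s,S(178,370),(75,-120,90)),(s,S(532,260),(75,120,90)),(s,S(650,465),(235,120,90))]
def T(p,P):
    c,n=np.cos(p[2]),np.sin(p[2]);P=np.array(P)/1000.
    return np.array([p[0]+c*P[0]-n*P[1],p[1]+n*P[0]+c*P[1],P[2]])
f=lambda p:np.concatenate([proj(c,T(p,P))[0]-uv for c,uv,P in obs])
r=least_squares(f,[.7,0,-.5],loss='soft_l1');p=r.x
E
python3 - <<'E'
from fit import *
print(p,np.round(f(p).reshape(-1,2),1))
def loc(c,uv,z):
    q=atz(c,uv,z)[:2]-p[:2];a=p[2];return np.round(1000*np.array([np.cos(a)*q[0]+np.sin(a)*q[1],-np.sin(a)*q[0]+np.cos(a)*q[1]]),1)
print('green plug top',loc(d,D(524,240),.066),loc(s,S(122,208),.066))
# rider top centres z=84? pointer height 75; rider 56..84
for n,a,b in(('g',(290,376),(442,130)),('r',(322,404),(421,94)),('y',(346,424),(404,70))):
    print(n,loc(d,D(*a),.084),loc(s,S(*b),.084))
print('ptr',loc(d,D(275,348),.075),loc(s,S(441,180),.075), 'bar ends',loc(d,D(432,225),.088),loc(d,D(312,300),.088),loc(s,S(220,230),.088),loc(s,S(385,185),.088))
E
```

```text
[ 0.60159378 -0.00852906 -0.22748293] [[ 1.  -2.4]
 [-1.1  1.7]
 [-2.9 -1.1]
 [ 0.2 -3.4]
 [-0.1  0.3]
 [-0.2  0.1]
 [-2.  -0.4]
 [-0.4 -3.2]
 [ 3.4  0. ]]
green plug top [ -58.9 -100.8] [ -59.5 -100.5]
g [-30.1 110.3] [-30.7 112.3]
r [-63.1 112.3] [-62.7 112.7]
y [-86.8 113.2] [-85.3 111.1]
ptr [ 0.4 96.1] [-0.1 97.7] bar ends [-11.8 -52.5] [ 3.6 55.1] [ -7.3 -54.2] [-1.6 57. ]
```

The handle bar is at about (0.602,-0.009) with yaw -0.227. The green rider is about 30 mm along -x. Next I align above the bar and check from near.

Emit:
{"name": "drive_tool", "arguments": {
  "series": [1, 0, 0, 0, 0, 0, 0.114, 1, 0, 0, 0, 0, 0, 0.113, 1, -12, -35, 0, 0, 0, 0, 1, -13, -34, 0, 0, 0, 0, 1, 0, 0, 0, 0, 0, 0, 1, 0, 0, 0, 0, 0, 0],
  "force": 60
}}

```text
t: 0.85
eef_pos: [0.6027, -0.0086, 0.2237]
tool_rot: [0.0, 0.783, 0.623, 0.0]
contact_force: [0.9, 0.5, 0.3]
gripper_width: 1.002
```

Run:
```python
from h import *
snap('wrist','w1');o=bot.get_obs();print(o['eef_pos'],o['tool_rot'],o['contact_force'])
```

```text
[ 0.60295259 -0.0085259   0.22364598] [1.29127314e-04 7.82561912e-01 6.22572680e-01 3.08481138e-04] [0.45511608 0.46771364 0.33514717]
```

View pics/w1.png

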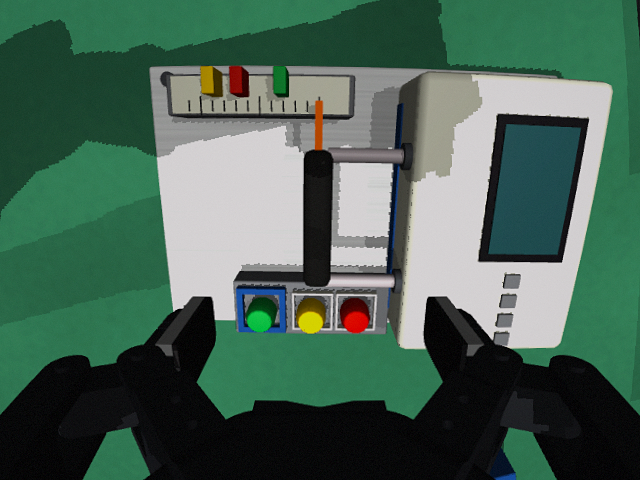

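The wrist view shows the green plug in the blue well at (262,312), pointer tip (319,101), green rider top about (280,72), and bar (318,150)–(317,285).

Run:
```python
from fit import *
w=ld('w1')
def L(uv,z):
    q=atz(w,uv,z)[:2]-p[:2];a=p[2];return np.round(1000*np.array([np.cos(a)*q[0]+np.sin(a)*q[1],-np.sin(a)*q[0]+np.cos(a)*q[1]]),1)
print('tip',L((319,101),.075),'bar',L((318,155),.088),L((317,282),.088),'bar edges y218',L((304,218),.08),L((331,218),.08))
print('green face z75 ~',L((280.5,88),.075),'base',L((280.5,97),.056),'top front',L((281,84),.084))
print('housing front corners',L((412,84),.09),L((399,345),.09),'plugs',[L(u,.066) for u in((261,305),(311,309),(356,308))])
print('red',L((239,97),.056),'rail ends',L((169,117),.056),L((354,116),.056))
im=cv2.imread('pics/w1.png')[55:165,150:350];cv2.imwrite('pics/w1c.png',cv2.resize(im,None,fx=4,fy=4,interpolation=2))
```

```text
tip [ 0.5 97.6] bar [-0.3 56.3] [ -1.2 -50.6] bar edges y218 [-12.1   4. ] [10.6  4. ]
green face z75 ~ [-29.7 107.5] base [-31.8 102.7] top front [-28.3 109.3]
housing front corners [ 69.9 108.9] [  73.5 -112.2] plugs [array([-54.6, -83.7]), array([ -7.1, -87.8]), array([ 35.7, -86.8])]
red [-66.8 103. ] rail ends [-128.3   87.7] [30.2 87.3]
```

View pics/w1c.png

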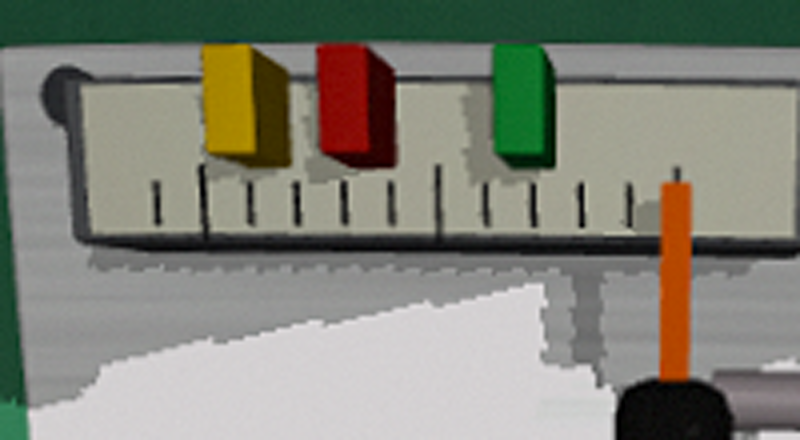

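Emit:
{"name": "drive_tool", "arguments": {
  "series": [1, 0, -2, 40, 0, 0, 0, 1, 0, 0, 40, 0, 0, 0, 1, 0, 0, 40, 0, 0, 0, 1, 0, 0, 25, 0, 0, 0, 1, 0, 0, 0, 0, 0, 0, -1, 0, 0, 0, 0, 0, 0, -1, 0, 0, 0, 0, 0, 0, -1, 0, 0, 0, 0, 0, 0, -1, 0, 0, 0, 0, 0, 0, -1, 0, 0, 0, 0, 0, 0, -1, 0, 0, 0, 0, 0, 0, -1, 0, 0, 0, 0, 0, 0],
  "force": 60
}}

```text
t: 2.4
eef_pos: [0.6008, -0.0082, 0.0804]
tool_rot: [0.0, 0.783, 0.622, 0.001]
contact_force: [-4.0, 0.3, 10.4]
gripper_width: 0.001
```

Run:
```python
from fit import *
w=ld('w1')
def L(uv,z):
    q=atz(w,uv,z)[:2]-p[:2];a=p[2];return np.round(1000*np.array([np.cos(a)*q[0]+np.sin(a)*q[1],-np.sin(a)*q[0]+np.cos(a)*q[1]]),1)
print(L((279.4,93.4),.084),L((281.9,96.6),.056),'tip',L((318.6,100.5),.075))
o=bot.get_obs();print(o['eef_pos'],o['contact_force'],o['gripper_width'])
```

```text
[-29.7 102.5] [-30.6 103. ] tip [ 0.2 98. ]
[ 0.6007952  -0.00822765  0.08041917] [-3.98610108  0.31194147 10.43116635] 0.001128898349653211
```

The gripper reads fully shut, so it isn't holding the 24 mm bar properly. I'll look before moving.

Run:
```python
from h import *
a=snap('wrist','w2')['pixels'];d=snap('side','d2')['pixels'][150:315,205:400];s=snap('scene','s2')['pixels'][195:335,280:455]
r=lambda i,w,h:cv2.resize(i,(w,h),interpolation=cv2.INTER_CUBIC)
cv2.imwrite('pics/m2.png',np.vstack([np.hstack([r(d,400,338),r(s,400,338)]),np.hstack([r(a,347,260),np.zeros((260,453,3),np.uint8)])]))
```

```text
(no output)
```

View pics/m2.png

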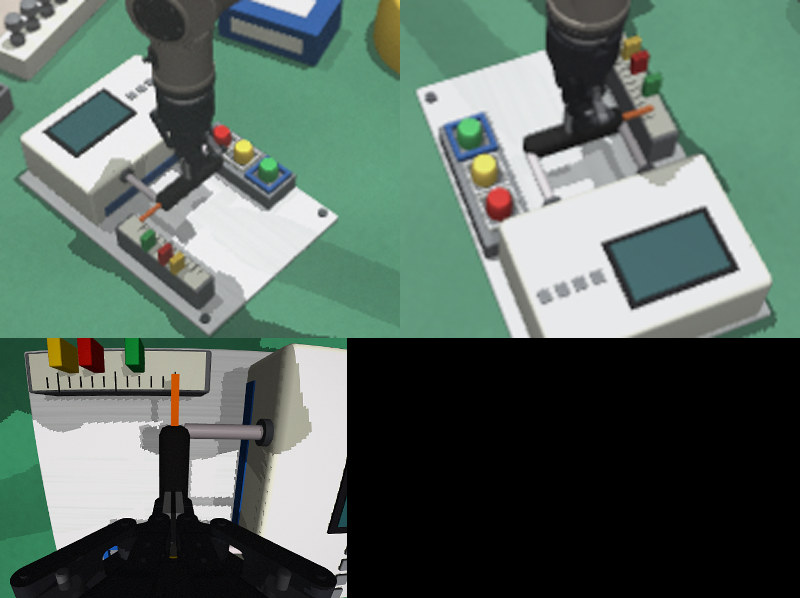

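Run:
```python
from h import *
w,d=ld('w2'),ld('d2');o=bot.get_obs();e=o['eef_pos']
for c,col in((w,0),(d,0)): print(np.round(proj(c,[e,e-[0,0,.022],e-[0,0,-.03]]),1), -(cv2.Rodrigues(c['rvec'])[0].T@c['tvec'].ravel()))
a=w['pixels'][260:480,220:420];b=d['pixels'][200:270,255:345]
cv2.imwrite('pics/m3.png',np.hstack([cv2.resize(a,(400,440),interpolation=2),cv2.resize(b,(400,440),interpolation=2)]))
```

```text
[[320.1 295.9]
 [320.  277.6]
 [320.4 329.9]] [0.6160668  0.06052614 0.23029401]
[[297.4 235.9]
 [297.7 240.8]
 [297.  229.2]] [0.08748424 0.75242173 1.18895775]
```

View pics/m3.png

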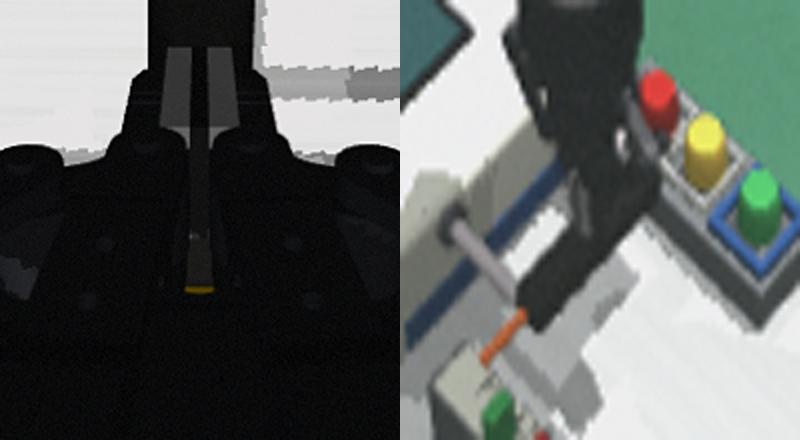

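Emit:
{"name": "drive_tool", "arguments": {
  "series": [1, 0, 0, 0, 0, 0, 0, 1, 0, 0, 0, 0, 0, 0, 1, 0, 0, 0, 0, 0, 0, 1, 0, 0, 0, 0, 0, 0, 1, 0, 0, 0, 0, 0, 0]
}}

```text
t: 3.18
eef_pos: [0.5999, -0.0084, 0.0783]
tool_rot: [-0.0, 0.783, 0.622, -0.0]
contact_force: [-0.1, 0.2, 0.1]
gripper_width: 0.994
```

Run:
```python
from h import *
w=snap('wrist','w3');o=bot.get_obs();e=o['eef_pos'];print(e,o['contact_force'],o['gripper_width'],w['camera_matrix'][0,0])
a=w['pixels'][150:480,120:520];d=snap('side','d3')['pixels'][190:290,235:356]
cv2.imwrite('pics/m4.png',np.hstack([cv2.resize(a,(400,330)),cv2.resize(d,(400,330),interpolation=2)]))
```

```text
[ 0.59995506 -0.00833883  0.07837117] [ 0.24580665 -0.40267845 -0.58922137] 1.000768932510503 357.5794015233142
```

View pics/m4.png

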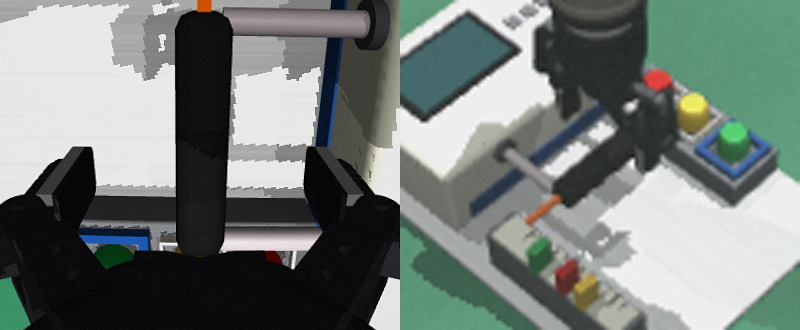

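The open pads sit only around the bar's upper part, so they slipped over its rounded top. I'll go 18 mm lower and close again.

Emit:
{"name": "drive_tool", "arguments": {
  "series": [1, 0, 0, 9, 0, 0, 0, 1, 0, 0, 9, 0, 0, 0, 1, 0, 0, 0, 0, 0, 0, -1, 0, 0, 0, 0, 0, 0, -1, 0, 0, 0, 0, 0, 0, -1, 0, 0, 0, 0, 0, 0, -1, 0, 0, 0, 0, 0, 0, -1, 0, 0, 0, 0, 0, 0, -1, 0, 0, 0, 0, 0, 0],
  "force": 60
}}

```text
t: 4.4
eef_pos: [0.601, -0.0085, 0.0611]
tool_rot: [0.0, 0.783, 0.622, 0.001]
contact_force: [1.5, 0.2, 4.4]
gripper_width: 0.268
```

It now holds at width 0.268 (about 23 mm), which matches the bar. I'll pull slowly to just short of the mark.

Emit:
{"name": "drive_tool", "arguments": {
  "series": [-1, 0, -5, 0, 0, 0, 0, -1, 0, -5, 0, 0, 0, 0, -1, 0, -5, 0, 0, 0, 0, -1, 0, -5, 0, 0, 0, 0, -1, 0, -4, 0, 0, 0, 0, -1, 0, -2, 0, 0, 0, 0, -1, 0, -2, 0, 0, 0, 0, -1, 0, 0, 0, 0, 0, 0, -1, 0, 0, 0, 0, 0, 0, -1, 0, 0, 0, 0, 0, 0],
  "force": 60
}}

```text
t: 5.65
eef_pos: [0.5738, -0.0018, 0.0611]
tool_rot: [0.001, 0.783, 0.622, 0.001]
contact_force: [6.1, -0.8, 2.3]
gripper_width: 0.27
```

Run:
```python
from h import *
w=snap('wrist','w4');d=snap('side','d4');s=snap('scene','s4');o=bot.get_obs();print(o['eef_pos'],o['contact_force'],o['gripper_width'])
r=lambda i,k:cv2.resize(i,None,fx=k,fy=k,interpolation=cv2.INTER_CUBIC)
A=r(w['pixels'][0:150,150:350],4)[:400] # wrist, 800x400 top
B=r(d['pixels'][240:290,255:355],4);C=r(s['pixels'][205:255,350:450],4)
cv2.imwrite('pics/m5.png',np.vstack([r(w['pixels'][0:100,150:350],4),np.hstack([B,C])]))
```

```text
[ 0.57381365 -0.00183374  0.06111011] [ 6.05953244 -0.46740786  2.13388668] 0.26442139176533597
```

View pics/m5.png

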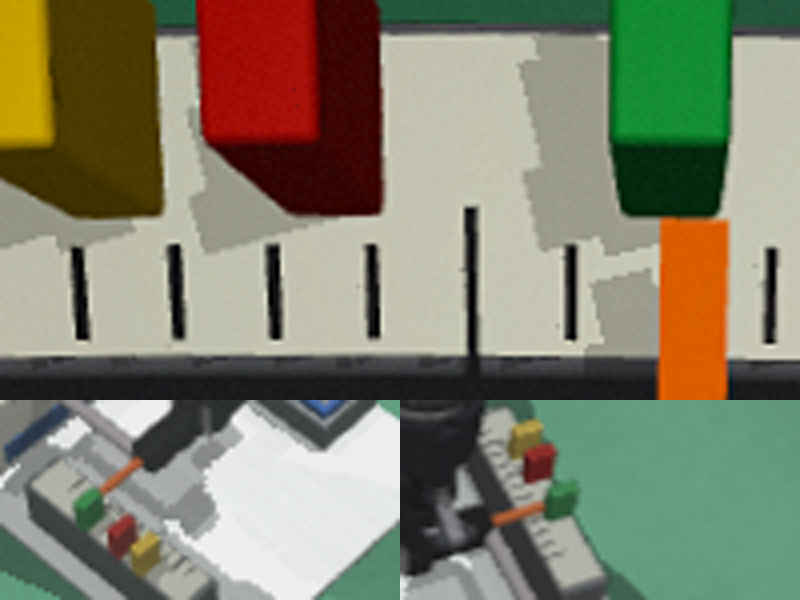

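Seen almost straight down, the pointer centre is at 694 and the green rider face centre at 670. At 11.3 px/mm that leaves 2 mm to go. I'll pull 2 mm more and hold.

Emit:
{"name": "drive_tool", "arguments": {
  "series": [-1, 0, -1, 0, 0, 0, 0, -1, 0, -1, 0, 0, 0, 0, -1, 0, 0, 0, 0, 0, 0, -1, 0, 0, 0, 0, 0, 0, -1, 0, 0, 0, 0, 0, 0, -1, 0, 0, 0, 0, 0, 0, -1, 0, 0, 0, 0, 0, 0, -1, 0, 0, 0, 0, 0, 0, -1, 0, 0, 0, 0, 0, 0, -1, 0, 0, 0, 0, 0, 0, -1, 0, 0, 0, 0, 0, 0, -1, 0, 0, 0, 0, 0, 0]
}}

```text
t: 7.3
eef_pos: [0.572, -0.0014, 0.0611]
tool_rot: [0.001, 0.783, 0.622, 0.001]
contact_force: [6.5, -0.5, 2.2]
gripper_width: 0.264
```

Emit:
{"name": "drive_tool", "arguments": {
  "series": [-1, 0, 0, 0, 0, 0, 0, -1, 0, 0, 0, 0, 0, 0, -1, 0, 0, 0, 0, 0, 0, -1, 0, 0, 0, 0, 0, 0, -1, 0, 0, 0, 0, 0, 0, -1, 0, 0, 0, 0, 0, 0, -1, 0, 0, 0, 0, 0, 0, -1, 0, 0, 0, 0, 0, 0, -1, 0, 0, 0, 0, 0, 0, -1, 0, 0, 0, 0, 0, 0]
}}

```text
t: 8.55
eef_pos: [0.572, -0.0014, 0.0611]
tool_rot: [0.001, 0.783, 0.622, 0.001]
contact_force: [6.0, -0.3, 2.9]
gripper_width: 0.267
```

Run:
```python
from h import *
w=snap('wrist','w5');d=snap('side','d5')
r=lambda i,k:cv2.resize(i,None,fx=k,fy=k,interpolation=cv2.INTER_CUBIC)
cv2.imwrite('pics/m6.png',np.vstack([r(w['pixels'][20:95,250:400],4),r(d['pixels'][190:290,230:380],4)]))
```

```text
(no output)
```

View pics/m6.png

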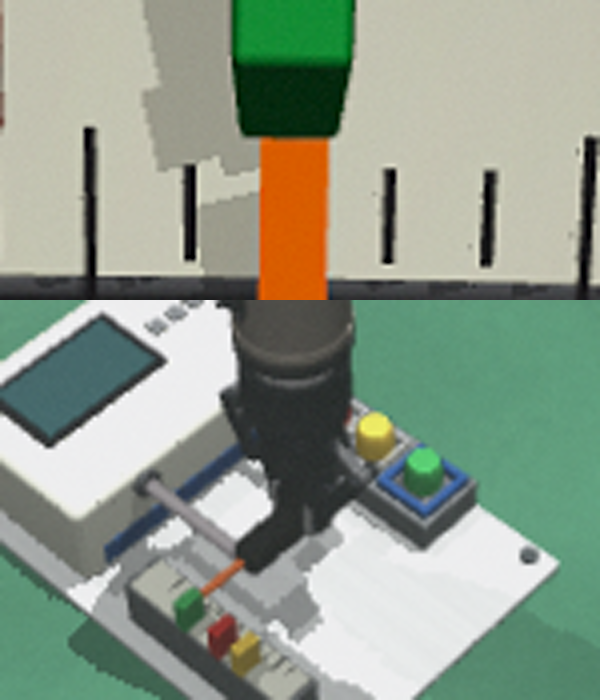

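The pointer centre (294) now lines up with the rider face centre (about 292), so the offset is under 0.5 mm. The green plug is still in the blue well. The hold is steady at about 6 N, so I'm handing in.

```bash
python3 -c "
from station import bot
print(bot.hand_in())"
```

```text
the job is handed in; nothing more can be done
None
```

The green plug sits in the blue-framed well, so I pulled the handle about 30 mm until the pointer was level with the green rider. I handed in while still gripping it there.

- **Pointer:** the last wrist view put it within about 0.5 mm of the rider's centre. The tool then stood still for over 2 s against about 6 N of spring force, with the jaws holding the bar (width 0.267).
- **First grasp failed:** the fingers slipped over the bar's rounded top and shut. I reopened, went 18 mm lower, and the second grasp held.
- **Unexplained height mismatch:** the reported tool height said that first grasp should have worked. I fixed it by going lower and did not find the cause.
- **Other objects:** the green and yellow plugs looked in place in the last side view. The red plug was hidden by the gripper, and I did not measure the other objects, though the arm never went near them.

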